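# Hold the cash box unlocked with its sprung key lock

### The job

Take the red-headed key out of the wooden key stand, set it upright into the keyhole on top of the market stall's green cash box and push it fully home, wiggling it a little if the sticky pins hold it up. Then turn it a quarter turn clockwise (seen from above), which draws back the brass bolt, and finish while still gripping the key and holding it turned, because the lock springs back if the key is let go. Leave the blue-headed key, the jar and the box of chocolates where they are.

Things in the scene. Friction and masses are not known exactly. Their poses are not given: they have to be found in the camera images.
- red_key_grip (a point): Centre of the red plastic head of the key to use: 30 (x) by 9 (y) by 38 (z) mm; grip it across the 9 mm. The key starts upright, head up, in either slot of the stand. z: up from tip to head; x: along the wide side of head and bit. A half turn about z gives the same key. The head's underside is 12 mm above the stand; the foot is 24 mm deep in it: lift 30 mm or more straight up to clear it.
- red_key_tip (a point): Centre of the lower end of the red key, on its axis, 55 mm below the centre of its head.
- red_key: The whole red key, 74 mm long, about 45 g; origin at its lower end, axes as for red_key_grip. From below: steel bit 20 (x) by 6 (y) mm, 14 mm tall, its lowest 6 mm tapering in x to 12 mm; round shank 6 mm in diameter, 22 mm long; then the head.
- cashbox: Fixed green steel cash box, 260 (x) by 220 (y) by 90 (z) mm, origin at the centre of its underside. The keyhole is on its top at x = -60, y = 0 mm, in a steel plate 56 mm square; the brass bolt lies on its top at x = +15 to +90 mm under a small steel bridge 107 mm high.
- keyhole (a point): Centre of the keyhole's mouth, on the plate's top face, 93 mm above the counter. z up; slot 23 mm along x, 9 mm along y, 2 mm chamfer. The plate is 6 mm thick; below it, at 6 to 14 mm depth, two sprung sticky pins press on the bit's narrow edges: expect 5 to 15 N of push. Fully home: tip 29 mm below the mouth on the plug's floor, centre of the key's head 26 mm above the mouth.
- lock (a joint): Turn of the lock's plug about the vertical, rad: 0 at the start (in line with the keyhole slot), growing clockwise seen from above, stop at 1.5. A spring pulls it back to 0 (0.07 N m at the stop). The key has about 0.1 rad of play in the plug. The key cannot turn until its bit is below the plate, nor be drawn out while turned.
- blue_key_grip (a point): Centre of the blue plastic head of the other key, the same shape, in the other slot of the stand, 64 mm from the red one along the keys' wide direction. To be left in place.
- stand: Fixed wooden key stand, 130 (x) by 60 (y) by 40 (z) mm, origin at the centre of its underside. Two slots in its top, 22 (x) by 8 (y) mm, 24 mm deep, at x = -32 and +32 mm on its long axis.
- plug (a point): Centre of the top of the turning plug, 14 mm below the keyhole mouth; its x axis lies along the plug's slot and turns with it.
- bolt (a joint): Brass bolt on the box's lid, driven by the lock: 0 shot, about 0.020 m drawn back at a full turn. It moves by itself.
- jar_mid (a point): Centre, half-way up, of a standing jam jar 60 mm in diameter and 85 mm tall. To be left in place.
- chocolates_mid (a point): Centre of a flat brown box of chocolates with yellow ribbon, 120 (x) by 80 (y) by 28 mm. To be left in place.
Things that resemble listed ones, but are neither listed nor needed, are in the scene too. There is more than one size of the red_key; the job needs the smallest.

How it is judged (in metres and radians):
On the way, in this order (a step that is already met when the one before it is completed fails the run):
1. the red key is lifted out of the stand in the gripper (height (world z) of red_key_tip above 0.045 m and contact force between the fingers and red_key above 2 N), for 0.1 s.
2. the red key is fully home in the lock, not yet turned (z of red_key_tip in the frame of keyhole below -0.0255 m and horizontal distance between red_key_tip and keyhole below 0.004 m and angle between red_key_grip's own z axis and vertical below 0.14 rad and value of joint lock below 0.3 rad), for 0.1 s.
At the end, for the whole second after the job is handed in: Red key fully home (tip 25.5 mm or more below the keyhole mouth, within 4 mm of its axis, upright within 8 degrees), still gripped (over 2 N), lock held turned 1.25 rad or more through the last second; blue key within 15 mm, jar and chocolates within 20 mm of their starts (z of red_key_tip in the frame of keyhole below -0.0255 m and horizontal distance between red_key_tip and keyhole below 0.004 m and angle between red_key_grip's own z axis and vertical below 0.14 rad and value of joint lock above 1.25 rad and angle between the x axis of red_key and the x axis of plug, either way round below 0.3 rad and contact force between the fingers and red_key above 2 N and distance of blue_key_grip from where it was at the start of the episode below 0.015 m and distance of each of jar_mid, chocolates_mid from where it was at the start of the episode below 0.02 m); the arm keeps its last pose, push and grip.
It fails at once if the blue key is pulled or knocked from its slot (distance of blue_key_grip from where it was at the start of the episode above 0.025 m).
It fails at once if the jar or the chocolates are knocked away (distance of any of jar_mid, chocolates_mid from where it was at the start of the episode above 0.03 m).
It also fails if it takes over 46 s, if anything falls off the work surface, if the arm or the gripper's body presses on something with over 40 N, if the wrist force passes 120 N, or if a joint passes its speed limit or range.

### The arm

A 7-joint arm with a two-finger parallel gripper is mounted at the origin on the work surface. World frame = base frame: x ahead of the robot, y to its left, z up, the work surface at z = 0. Lengths are in mm, angles in rad, forces in N, time in s.
With the tool pointing down it reaches from about 400 to 875 mm from the base axis. Payload 4.4 kg.
Tool frame: the origin (TCP) lies at the very end of the fingers, on their centre line; the grasp point (between the pads) lies 19 mm behind it; z points along the fingers, y is the line along which they close (so a half turn about z gives the same grasp; the last joint's range is limited). The gripper opens to 85 mm and grips with 20 to 120 N. Pads are 22 mm wide; open, the fingers measure 114 mm over their backs; the gripper's body (76 mm by 85 mm) begins 54 mm behind the grasp point. The pads swing forward as they close: fully open they stand 13 mm farther back than shut.
Start: joints at [1.199, 0.628, 0.038, 1.517, -0.027, 0.996, -0.02], TCP at [195.714, -619.85, 231.313] pointing down, gripper open.
Joint ranges: [-3.06, 3.06], [-0.37, 2.12], [-1.25, 1.32], [0.18, 2.47], [-1.1, 4.24], [0.23, 1.98], [-2.94, 2.94]. Speed limits (rad/s): [2.57, 2.57, 3.14, 3.14, 3.14, 3.14, 3.14].

### API

Orientations are given as [roll, pitch, yaw] about the fixed x, y, z axes, in that order (R = Rz(yaw) Ry(pitch) Rx(roll)).
In Python, from cell import sensors, get_image, camera_params, order gives the robot as it stands.
- The arm moves only by the shell command python3 -m inch 'ROWS' [OPENING]. ROWS is JSON, a list that holds one entry, the list of rows, each a list of 4 numbers: the shift along the tool's x, y, z in cm, then the turn about the tool's z in degrees. A call has 1 to 8 rows; each row is the pose to reach, as a shift and turn from the pose commanded when the call began, along the tool's axes at that moment; what a row does not reach only later rows make up. A row lasts 1/12 s, in which the tool goes at most 41.7 mm and 7.16 degrees, less where a joint would pass 70% of its speed; a pose out of reach is approached as far as the arm can. A call with a gripper value outside its range is refused whole. OPENING is the finger opening in cm, from 0 to 8.54, set as the call begins (- or left out, the last holds). The fingers move at their own pace and stop on an object; the grip force is fixed at half the most. Time passes only in rows, so rows that repeat a pose let the fingers close. It gives the time, the measured TCP pose, the force, the opening and the grip force at its end, in the units of the state.
- sensors.read_state(): the state, without advancing time (a new reading comes with each control period).
- get_image(name): name is "scene" or "side" or "wrist"; returns the picture (480x640x3 uint8, blue, green, red); there is no depth.
- camera_params(name): a dict with "mtx" (3x3 intrinsics, pixels), "D" ([k1, k2, p1, p2, k3] as OpenCV has them; the pictures are not rectified), "rvec" (rotation vector, rad) and "tvec" (3), from world to camera coordinates, as OpenCV has them. Camera axes: x right, y down, z forward; pixel columns grow to the right and rows downward; lengths in mm; the calibration is good to about 2 mm. A picture is of the moment at which its call begins: read the wrist's pose just before it. camera_params takes no time and is no camera call; for the wrist camera it gives the pose at the moment of the call.
- order.finish_job(): hands the job in; it is judged then, once.
The state is a dict: "clock": time; "qpos": joint angles; "qd": joint speeds; "tau": joint torques, N m; "eef_pos": TCP position; "tool_rot": TCP orientation; "force": force on the tool from outside, world axes, zero at the start; "torque": the same for the moment, N m; "width": finger opening in mm; "gripper_force": force on a finger pad.
Only numpy, scipy, OpenCV 4.12 (cv2) and the standard library are available. Lean on these libraries where they do the work, as an engineer would, in place of code of your own. Each camera call takes 0.05 s, during which the arm holds its last target. There are 200 camera calls.

## Working session

There is one attempt and no reset: what is moved stays moved. The work goes in short steps, Python scripts to look and compute and a shell command to move; the robot and the scene stay as the last step left them, time stands still between calls to the robot, and variables do not carry over. Pictures are saved under pics/ and viewed, at most 10 in all, crops included, and the job is handed in when it is done.

```bash
ls; mkdir -p pics
cat > h.py <<'E'
import numpy as np, cv2
from cell import sensors,get_image,camera_params
from scipy.spatial.transform import Rotation as R
def cam(n):
    p=camera_params(n);M=cv2.Rodrigues(np.array(p["rvec"],float))[0];t=np.array(p["tvec"],float).ravel()
    return np.array(p["mtx"],float),np.array(p["D"],float),M,t
def ray(c,uv):
    K,D,M,t=c
    n=cv2.undistortPoints(np.array([[uv]],float),K,D)[0,0]
    d=M.T@np.array([n[0],n[1],1]);return -M.T@t,d/np.linalg.norm(d)
def onz(c,uv,z):
    o,d=ray(c,uv);return o+d*(z-o[2])/d[2]
def two(c1,a,c2,b):
    o1,d1=ray(c1,a);o2,d2=ray(c2,b)
    s=np.linalg.lstsq(np.c_[d1,-d2],o2-o1,rcond=None)[0]
    p,q=o1+s[0]*d1,o2+s[1]*d2
    return (p+q)/2,np.linalg.norm(p-q)
def proj(c,P):
    K,D,M,t=c
    return cv2.projectPoints(np.array(P,float).reshape(-1,1,3),cv2.Rodrigues(M)[0],t,K,D)[0][:,0]
E
python3 - <<'E'
from h import *
for n in("scene","side","wrist"):
    i=get_image(n);cv2.imwrite(f"pics/{n}0.png",i)
    K,D,M,t=cam(n);print(n,(-M.T@t).round(),K[0,0],D)
print(sensors.read_state())
E
```

```text
pics
scene [1255. -188.  702.] 457.84007237639446 [-0.08458872  0.          0.          0.          0.        ]
side [432. 626. 844.] 572.5069827600867 [-0.06040474  0.          0.          0.          0.        ]
wrist [ 267. -597.  373.] 342.6563218130868 [-0.05932222  0.          0.          0.          0.        ]
{'clock': 0.15, 'qpos': array([ 1.19919049,  0.62913691,  0.03844113,  1.51813106, -0.02699391,
        0.99628894, -0.01998444]), 'qd': array([ 0.00019522, -0.00114077, -0.00087059, -0.00222224,  0.00064954,
       -0.00013575,  0.00024069]), 'tau': array([ 2.02233321e-03, -5.63801801e+01,  1.22799139e+00, -1.93652040e+01,
        1.11746634e-02,  7.37738184e-03,  2.50617882e-05]), 'eef_pos': array([ 195.58303952, -619.38615438,  230.60041164]), 'tool_rot': array([-3.14014597e+00,  7.58546249e-06,  3.05830761e-01]), 'force': array([ 1.05594333, -0.58721649, -0.63628489]), 'torque': array([-0.05253562, -0.00306329,  0.0007817 ]), 'gripper_force': 0.0, 'width': 85.61051823941027}
```

View pics/scene0.png

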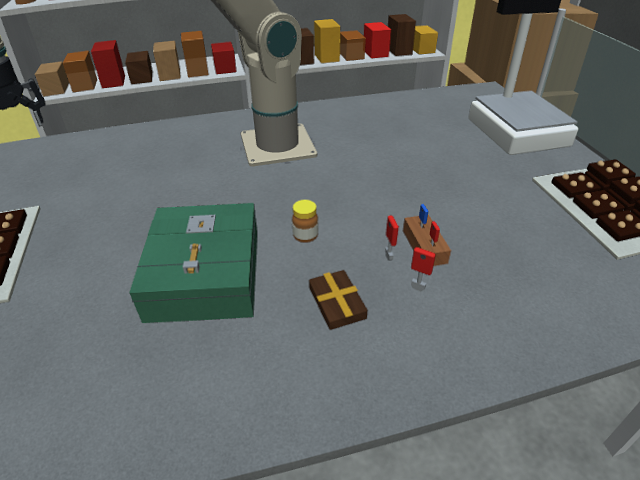

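View pics/side0.png

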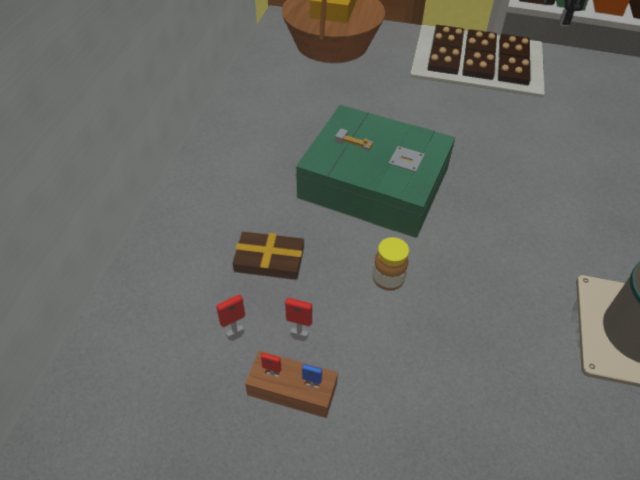

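The scene view has three red heads. Those at (392,230) and (423,262) belong to large keys standing on the counter, which are decoys. The one at (434,232) is in the wooden stand beside the blue head at (424,214), and it is the smallest, so I choose it. In the side view it is at (271,363), the blue head is at (312,375) and the decoys are at (231,310) and (299,312). The keyhole plate is at (201,224) in scene and (407,158) in side.

```bash
cat > m.py <<'E'
from h import *
s,d=cv2.imread("pics/scene0.png"),cv2.imread("pics/side0.png")
cs,cd=cam("scene"),cam("side")
def blobs(i,c,roi):
    b,g,r=[i[...,k].astype(int) for k in range(3)]
    m=((r>110)&(g<70)&(b<70)) if c=="r" else ((b>90)&(r<80)&(b-g>40)) if c=="b" else ((abs(r-b)<25)&(r>125)&(abs(r-g)<25))
    m=m.astype(np.uint8);z=np.zeros_like(m);x0,y0,x1,y1=roi;z[y0:y1,x0:x1]=m[y0:y1,x0:x1]
    n,l,st,ce=cv2.connectedComponentsWithStats(z)
    return [(ce[k],cv2.minAreaRect(np.argwhere(l==k)[:,::-1].astype(np.float32)),st[k,4]) for k in range(1,n) if st[k,4]>15]
for c in "rb":
    A=blobs(s,c,(370,190,460,300));B=blobs(d,c,(200,280,350,410))
    for a in A: print(c,"scene",a[0].round(1),a[2])
    for b in B: print(c,"side",b[0].round(1),b[2])
    for a in A:
        for b in B:
            P,e=two(cs,a[0],cd,b[0])
            if e<8: print(c,a[0].round(),b[0].round(),P.round(1),round(e,1))
A=blobs(s,"g",(180,205,220,240));B=blobs(d,"g",(385,140,430,175))
for a in A:print("plate sc",a[0],a[1],a[2])
for a in B:print("plate sd",a[0],a[1],a[2])
a=max(A,key=lambda q:q[2]);b=max(B,key=lambda q:q[2])
print("plate",two(cs,a[0],cd,b[0]),onz(cs,a[1][0],93),onz(cd,b[1][0],93))
for c,q in((cs,a),(cd,b)):
    P=[onz(c,u,93)[:2] for u in cv2.boxPoints(q[1])]
    print(np.round(P,1).tolist(),[np.linalg.norm(P[k]-P[k-1]).round(1) for k in range(4)])
# green lid
def big(i,x0,y0,w,h,f,n):
    cv2.imwrite(n,cv2.resize(i[y0:y0+h,x0:x0+w],None,fx=f,fy=f,interpolation=cv2.INTER_CUBIC))
l=cv2.resize(s[195:275,375:465],(450,400),interpolation=3);r=cv2.resize(d[345:415,240:345],(350,233),interpolation=3)
k=cv2.resize(d[135:185,380:440],(350,292),interpolation=3)[:167*2-42]
o=np.zeros((530,800,3),np.uint8);o[:400,:450]=l;o[:233,450:]=r;o[235:527,450:]=k;cv2.imwrite("pics/crop1.png",o)
E
python3 m.py
```

```text
r scene [393.5 229.1] 152
r scene [436.  231.1] 75
r scene [422.8 260.5] 436
r side [228.9 302.5] 185
r side [298.3 303.7] 186
r side [269.9 357.4] 118
r [436. 231.] [229. 303.] [664.  194.  142.4] 1.7
r [436. 231.] [270. 357.] [594.5 235.8  79. ] 7.4
r [423. 260.] [229. 303.] [682.2 163.8  90.7] 5.8
b scene [424.5 212.9] 71
b side [311.8 369. ] 106
b [424. 213.] [312. 369.] [529.1 239.2  78.9] 7.6
plate sc [200.56268222 223.16618076] ((200.5, 223.0), (16.0, 27.0), 90.0) 343
plate sd [406.47103275 157.92191436] ((406.36798095703125, 157.96226501464844), (28.983076095581055, 17.856870651245117), 15.945395469665527) 397
plate (array([ 455.06301183, -244.30119348,   94.4251408 ]), np.float64(1.6737791032943075)) [ 453.69600719 -243.98715128   93.        ] [ 454.91584319 -246.92371754   93.        ]
[[417.1, -271.1], [433.3, -213.5], [488.6, -218.1], [473.2, -273.4]] [np.float64(56.2), np.float64(59.9), np.float64(55.5), np.float64(57.3)]
[[484.3, -225.3], [482.6, -279.1], [425.0, -268.9], [428.4, -216.1]] [np.float64(56.7), np.float64(53.8), np.float64(58.5), np.float64(52.9)]
```

View pics/crop1.png

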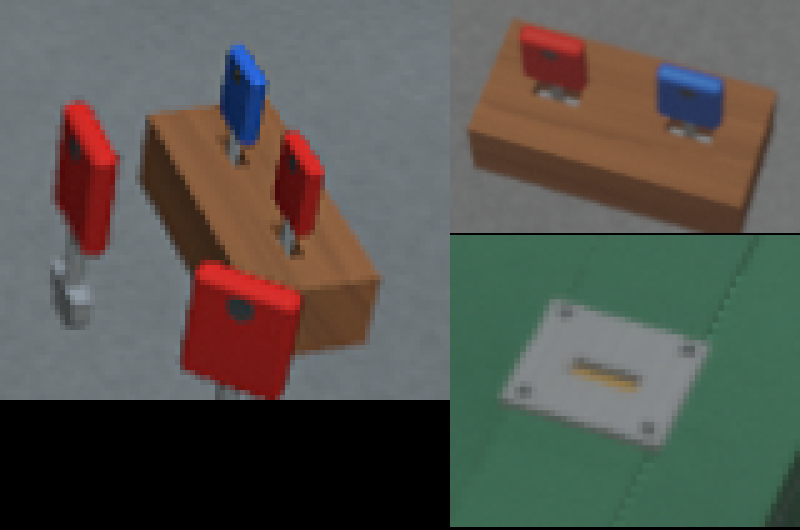

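The crop confirms the choice: the small red head is in the stand beside the blue one, and both large red keys stand free on the counter. The keyhole is centred in its plate, with the slot running toward the bolt. I'll move over the stand now and keep the yaw near π, so the last joint has room for the later turn.

```bash
python3 -m inch '[[[21.5,-25.2,0,-57],[21.5,-25.2,0,-57],[21.5,-25.2,0,-57],[21.5,-25.2,0,-57],[21.5,-25.2,0,-57],[21.5,-25.2,0,-57],[21.5,-25.2,0,-57],[21.5,-25.2,0,-57]]]' 4
python3 - <<'E'
from h import *
s=sensors.read_state();print(s["qpos"].round(3),s["tool_rot"])
T=R.from_euler("xyz",s["tool_rot"]);print(T.inv().apply(np.array([560,238,230])-s["eef_pos"])/10, np.degrees(3.09-s["tool_rot"][2]))
E
```

```text
clock: 0.82
eef_pos: [325.2, -312.6, 231.4]
tool_rot: [3.142, -0.0, 1.307]
force: [0.7, -0.8, -0.1]
width: 39.9
gripper_force: 0.0
[ 0.907  0.357 -0.271  2.042  0.136  0.759  0.29 ] [ 3.14152713e+00 -4.44444476e-05  1.30694442e+00]
[59.27480273  8.30726445  0.14222566] 102.16155927796004
```

```bash
python3 -m inch '[[[32,4.5,0,-55],[32,4.5,0,-55],[32,4.5,0,-55],[32,4.5,0,-55],[32,4.5,0,-55],[32,4.5,0,-55],[32,4.5,0,-55],[32,4.5,0,-55]]]'
python3 - <<'E'
from h import *
s=sensors.read_state();print(s["qpos"].round(3))
T=R.from_euler("xyz",s["tool_rot"]);print(T.inv().apply(np.array([570,238,230])-s["eef_pos"])/10, np.degrees(3.09-s["tool_rot"][2]))
E
```

```text
clock: 1.48
eef_pos: [454.7, -14.9, 231.6]
tool_rot: [3.14, -0.0, 2.269]
force: [0.4, 0.7, -0.4]
width: 39.9
gripper_force: 0.0
[ 0.4    0.398 -0.581  2.027  0.301  0.797  0.341]
[11.96225978 25.0880941   0.21017483] 47.04867295677
```

```bash
python3 -m inch '[[[12,25,0,-47],[12,25,0,-47],[12,25,0,-47],[12,25,0,-47],[12,25,0,-47],[12,25,0,-47],[12,25,0,-47],[12,25,0,-47]]]'
python3 - <<'E'
from h import *
s=sensors.read_state();print(s["qpos"].round(3),s["tool_rot"],s["eef_pos"])
c=cam("wrist");cv2.imwrite("pics/w1.png",get_image("wrist"));np.save("w1.npy",np.array(c,dtype=object),allow_pickle=True)
print(proj(c,[[594,236,90],[529,239,90]]))
E
```

```text
clock: 2.15
eef_pos: [570.7, 240.7, 231.1]
tool_rot: [3.135, 0.0, 3.09]
force: [-0.2, -0.2, 0.6]
width: 39.7
gripper_force: 0.0
[-0.002  0.679 -0.751  1.597  0.506  1.065  0.628] [3.13452785e+00 8.90527833e-05 3.08956154e+00] [570.67570132 240.73739959 231.08518453]
[[311.32289147 257.00416951]
 [310.4419094  181.87849658]]
```

View pics/w1.png

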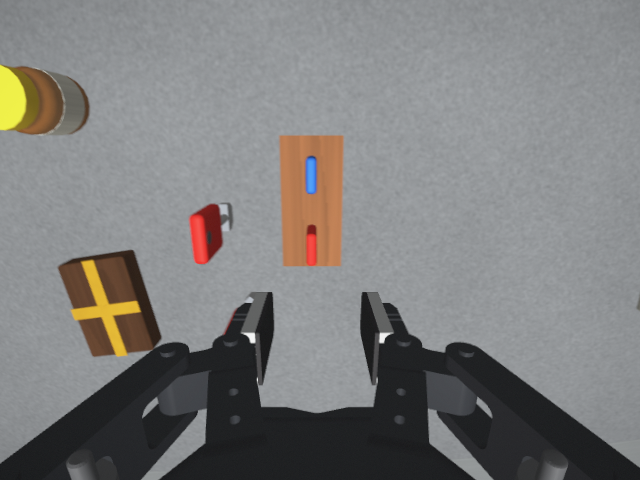

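The wrist view shows the stand at (311,200), the blue head's top at (311,175) and the red one's at (312,246). One decoy is at (205,235), to the left; the other is behind the left finger at (235,320). Next I'll measure the tops on the z = 90 plane.

```bash
cat > m2.py <<'E'
from h import *
i=cv2.imread("pics/w1.png").astype(int);b,g,r=[i[...,k] for k in range(3)]
c=cam("wrist")
def rect(m,roi,nm,z):
    x0,y0,x1,y1=roi;q=np.zeros(m.shape,np.uint8);q[y0:y1,x0:x1]=m[y0:y1,x0:x1]
    n,l,st,ce=cv2.connectedComponentsWithStats(q);k=1+np.argmax(st[1:,4])
    R_=cv2.minAreaRect(np.argwhere(l==k)[:,::-1].astype(np.float32));P=np.array([onz(c,u,z)[:2] for u in cv2.boxPoints(R_)])
    e=[P[1]-P[0],P[2]-P[1]];L=max(e,key=np.linalg.norm)
    print(nm,np.array(R_[0]).round(1),"ctr",P.mean(0).round(1),"size",[np.linalg.norm(v).round(1) for v in e],"ang",round(float(np.degrees(np.arctan2(L[1],L[0])))%180,1),st[k,4]);return P.mean(0)
red=rect((r>190)&(g<90)&(b<90),(295,200,330,275),"red",90)
blu=rect((b>180)&(b-r>80),(295,140,330,205),"blue",90)
rect((r-b>40)&(r>120)&(r<215)|((r>190)&(g<90)),(270,125,350,275),"stand",40)
rect((r>190)&(g<90)&(b<90),(185,190,212,270),"decoy",110)
v=red-blu;print(np.linalg.norm(v),np.degrees(np.arctan2(v[1],v[0])))
E
python3 m2.py
```

```text
red [310.9 249.5] ctr [586.1 231.6] size [np.float64(8.3), np.float64(28.3)] ang 179.9 295
blue [310.5 175.5] ctr [523.  235.2] size [np.float64(7.2), np.float64(28.2)] ang 176.6 346
stand [311. 200.] ctr [554.3 233. ] size [np.float64(59.6), np.float64(128.7)] ang 177.9 7551
decoy [198.3 239. ] ctr [566.  142.5] size [np.float64(10.7), np.float64(40.5)] ang 177.5 630
63.2840956341129 -3.244039875333563
```

```bash
cat > go.py <<'E'
import sys;from h import *
x,y,z,a=map(float,sys.argv[1:5]);s=sensors.read_state();T=R.from_euler("xyz",s["tool_rot"])
print("pos",s["eef_pos"].round(1),"rpy deg",np.degrees(s["tool_rot"]).round(2),"q",s["qpos"].round(2),"F",s["force"].round(1),s["torque"].round(2),"w",round(s["width"],1),round(s["gripper_force"],1),"t",s["clock"])
print("rel cm",(T.inv().apply(np.array([x,y,z])-s["eef_pos"])/10).round(2),"turn",-round((a-np.degrees(s["tool_rot"][2])+180)%360-180,2))
E
python3 go.py 586.3 231.8 110 177.3
```

```text
pos [569.9 236.9 230.7] rpy deg [ 1.7984e+02 -7.0000e-02  1.7675e+02] q [ 0.    0.68 -0.75  1.6   0.51  1.07  0.63] F [ 0.7 -1.2 -0.6] [-0.03  0.05  0.07] w 39.8 0.0 t 2.2
rel cm [-1.69 -0.45 12.06] turn -0.55
```

The arm was still settling when that picture was taken, so the values from it may be a few millimetres off. I'll go lower, let it settle and measure again.

```bash
python3 -m inch '[[[-1.3,-0.5,4,-0.5],[-1.3,-0.5,8,-0.5],[-1.3,-0.5,8,-0.5],[-1.3,-0.5,8,-0.5],[-1.3,-0.5,8,-0.5],[-1.3,-0.5,8,-0.5]]]'
sed -i 's/^i=cv2.*$/c=cam("wrist");I=get_image("wrist");cv2.imwrite("pics\/w2.png",I);i=I.astype(int);b,g,r=[i[...,k] for k in range(3)]/; s/^c=cam("wrist")$//' m2.py
python3 go.py 586 233 110 177.3
cat > roi.py <<'E'
from h import *
c=cam("wrist");print(proj(c,[[586,234,90],[523,236,90],[554,235,40]]).round())
E
python3 roi.py
```

```text
clock: 2.7
eef_pos: [583.8, 228.4, 154.1]
tool_rot: [3.139, 0.003, 3.089]
force: [0.7, 1.0, 0.5]
width: 39.9
gripper_force: 0.0
pos [583.8 228.4 154.1] rpy deg [179.88   0.2  177.01] q [-0.01  0.77 -0.69  1.65  0.59  0.93  0.59] F [0.7 1.  0.5] [-0.01  0.08 -0.02] w 39.9 0.0 t 2.7
rel cm [-0.18  0.46  4.41] turn -0.29
[[325. 264.]
 [324. 163.]
 [323. 201.]]
```

```bash
python3 - <<'E'
import re
s=open("m2.py").read()
s=s.replace("(295,200,330,275),\"red\"","(300,215,360,300),\"red\"").replace("(295,140,330,205)","(295,100,360,215)").replace("(270,125,350,275)","(265,90,385,310)")
s=re.sub(r'rect\(.*decoy.*\n','',s)+'\nprint(sensors.read_state()["eef_pos"].round(1))\n'
open("m2.py","w").write(s)
E
python3 m2.py; python3 m2.py
```

```text
red [330.  265.5] ctr [587.7 237. ] size [np.float64(28.1), np.float64(7.6)] ang 177.3 489
blue [330.5 164.5] ctr [524.4 240. ] size [np.float64(7.5), np.float64(28.4)] ang 177.9 664
stand [328.  199.5] ctr [557.9 238.8] size [np.float64(132.3), np.float64(59.3)] ang 175.5 12720
63.398987179222964 -2.670331410331652
[583.9 228.3 154.1]
red [330. 265.] ctr [587.4 237. ] size [np.float64(7.6), np.float64(27.4)] ang 177.9 489
blue [330.5 164.5] ctr [524.4 239.9] size [np.float64(7.5), np.float64(28.4)] ang 177.9 652
stand [328.  199.5] ctr [557.9 238.8] size [np.float64(132.3), np.float64(59.3)] ang 175.5 12712
63.03988900282528 -2.6668393684526985
[583.8 228.2 153.9]
```

View pics/w2.png

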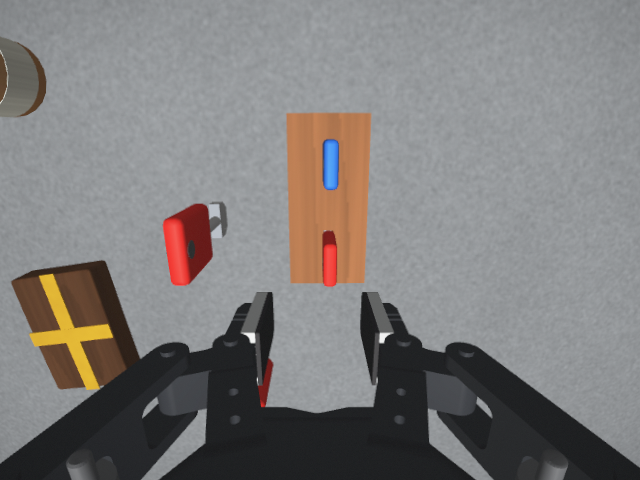

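The wrist picture is settled: red head top at (330,265), blue at (330,164), and the stand upright in the image. The red key is at (587.5, 237), yaw 177.3, and the two keys measure 63 mm apart against a nominal 64. Descending to it.

```bash
python3 -m inch '[[[-0.3,0.9,3,-0.3],[-0.3,0.9,5,-0.3],[-0.3,0.9,5,-0.3],[-0.3,0.9,8,-0.3],[-0.3,0.9,10,-0.3],[-0.3,0.9,10,-0.3],[-0.3,0.9,10,-0.3],[-0.3,0.9,10,-0.3]]]'; python3 go.py 587.5 237 54 177.3
```

```text
clock: 3.47
eef_pos: [587.4, 237.1, 53.6]
tool_rot: [3.14, 0.003, 3.095]
force: [0.2, -0.1, -0.3]
width: 39.7
gripper_force: 0.0
pos [587.4 237.1  53.6] rpy deg [1.7990e+02 1.5000e-01 1.7731e+02] q [-0.08  0.9  -0.61  1.69  0.69  0.78  0.51] F [ 0.2 -0.1 -0.3] [-0.03 -0.03 -0.03] w 39.7 0.0 t 3.4667
rel cm [-0.01 -0.01 -0.04] turn 0.01
```

```bash
python3 -m inch '[[[0,0,0,0],[0,0,0,0],[0,0,0,0],[0,0,0,0],[0,0,0,0],[0,0,0,0],[0,0,0,0],[0,0,0,0]]]' 0; python3 go.py 587.5 237 154 177.3
```

```text
clock: 4.13
eef_pos: [587.1, 236.6, 52.9]
tool_rot: [3.141, 0.002, 3.095]
force: [-0.9, -1.3, 6.2]
width: 8.2
gripper_force: 58.4
pos [587.1 236.6  52.9] rpy deg [1.7996e+02 1.2000e-01 1.7731e+02] q [-0.08  0.9  -0.61  1.69  0.69  0.77  0.51] F [-0.9 -1.3  6.2] [-0.19  0.12 -0.02] w 8.2 58.4 t 4.1333
rel cm [ -0.06   0.04 -10.11] turn 0.01
```

```bash
python3 -m inch '[[[0,0,-1,0],[0,0,-2.5,0],[0,0,-4.5,0],[0,0,-8,0],[0,0,-12,0],[0,0,-15,0],[0,0,-15,0],[0,0,-15,0]]]'; python3 go.py 455 -246 195 174
```

```text
clock: 4.8
eef_pos: [587.1, 237.1, 204.7]
tool_rot: [3.139, 0.004, 3.095]
force: [-0.7, 0.4, -0.5]
width: 8.4
gripper_force: 58.9
pos [587.1 237.1 204.7] rpy deg [179.88   0.25 177.32] q [-0.01  0.72 -0.73  1.59  0.54  1.04  0.63] F [-0.7  0.4 -0.5] [-0.02 -0.01 -0.01] w 8.4 58.9 t 4.8
rel cm [ 10.94 -48.87   0.82] turn 3.32
```

```bash
python3 -m inch '[[[0.4,-3,0,0],[0.8,-6.5,0,0],[1.3,-10.5,0,0],[1.8,-14.5,0,0],[2.3,-18.5,0,0],[2.8,-22.5,0,0],[3.3,-26.5,0,0],[3.6,-30,0,0]]]'; python3 -m inch '[[[0.4,-4,0,0],[0.8,-8,0,0],[1.3,-12,0,0],[1.8,-15,0,0],[2.1,-17,0,0],[2.3,-18.6,0,0],[2.3,-18.6,0,0],[2.3,-18.6,0,0]]]';  python3 -m inch '[[[0,0,0,0],[0,0,0,0],[0,0,0,0],[0,0,0,0]]]'
python3 go.py 455 -246 195 174
python3 - <<'E'
from h import *
c=cam("wrist");I=get_image("wrist");cv2.imwrite("pics/w3.png",I);np.savez("w3.npz",K=c[0],D=c[1],M=c[2],t=c[3])
p=proj(c,[[455,-246,93]])[0].round();print(p)
d=get_image("side");s=get_image("scene");cv2.imwrite("pics/d3.png",d);cv2.imwrite("pics/s3.png",s)
st=sensors.read_state()["eef_pos"]
a=proj(cam("side"),[st])[0].astype(int);print(a)
o=np.zeros((480,800,3),np.uint8);o[:]=cv2.resize(I,(800,480)) if 0 else 0
x,y=int(p[0]),int(p[1]);k=I[max(y-110,0):y+110,max(x-110,0):x+110];o[:400,:400]=cv2.resize(k,(400,400),interpolation=3)
k=d[a[1]-50:a[1]+50,a[0]-50:a[0]+50];o[:400,400:]=cv2.resize(k,(400,400),interpolation=3)
cv2.imwrite("pics/c3.png",o)
E
```

```text
clock: 5.47
eef_pos: [533.9, -64.8, 200.3]
tool_rot: [-3.14, -0.004, 3.094]
force: [0.0, -1.0, 0.1]
width: 8.1
gripper_force: 58.9
clock: 6.13
eef_pos: [503.4, -246.7, 200.4]
tool_rot: [3.14, -0.002, 3.093]
force: [-0.2, 0.2, -0.2]
width: 8.4
gripper_force: 58.9
clock: 6.47
eef_pos: [504.9, -245.2, 201.4]
tool_rot: [3.141, 0.0, 3.097]
force: [-0.2, -0.5, -0.1]
width: 8.1
gripper_force: 58.9
pos [ 504.9 -245.2  201.4] rpy deg [179.99   0.   177.44] q [ 0.9   0.65 -0.79  1.79  0.55  0.94  1.4 ] F [-0.2 -0.5 -0.1] [ 0.03  0.05 -0.01] w 8.1 58.9 t 6.4667
rel cm [ 4.98 -0.3   0.64] turn 3.44
[312. 175.]
[386 109]
```

View pics/c3.png

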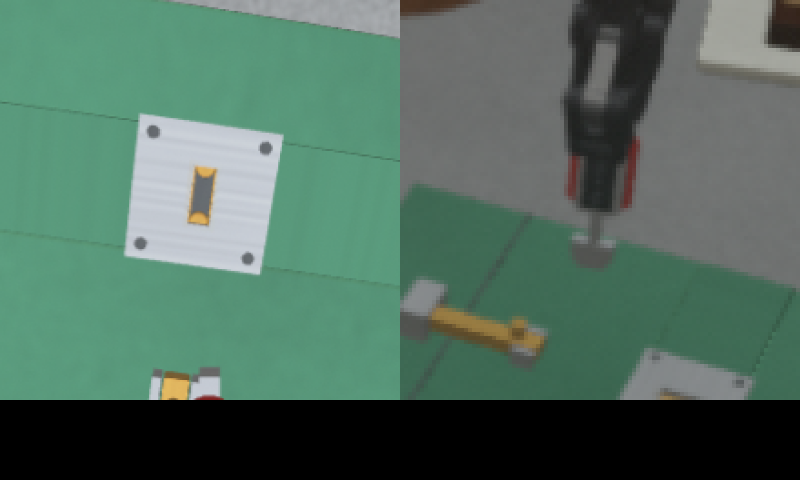

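The left crop shows the plate with its slot at about (202,195), tilted slightly from the image's vertical. The right crop shows the red key hanging upright in the fingers with its bit down at (594,250). Now measuring the plate.

```bash
cat > m3.py <<'E'
from h import *
f=np.load("w3.npz");c=(f["K"],f["D"],f["M"],f["t"])
i=cv2.imread("pics/w3.png");h=cv2.cvtColor(i,cv2.COLOR_BGR2HSV)
def rect(m,roi,nm,z=93):
    x0,y0,x1,y1=roi;q=np.zeros(m.shape,np.uint8);q[y0:y1,x0:x1]=m[y0:y1,x0:x1]
    n,l,st,ce=cv2.connectedComponentsWithStats(q);k=1+np.argmax(st[1:,4])
    ct=max(cv2.findContours((l==k).astype(np.uint8),0,2)[0],key=cv2.contourArea)
    q=cv2.approxPolyDP(ct,0.06*cv2.arcLength(ct,True),True)[:,0]
    for P in (np.array([onz(c,u,z)[:2] for u in cv2.boxPoints(cv2.minAreaRect(ct))]),np.array([onz(c,u.astype(float),z)[:2] for u in q])):
        e=np.diff(np.r_[P,P[:1]],axis=0)
        print(nm,"ctr",P.mean(0).round(1),"size",np.linalg.norm(e,axis=1).round(1),"ang",(np.degrees(np.arctan2(e[:,1],e[:,0]))%90).round(1))
rect((h[...,1]<50)&(h[...,2]>120),(255,120,375,245),"plate")
rect(~((h[...,1]<50)&(h[...,2]>150)),(297,150,325,195),"slot")
E
python3 m3.py
```

```text
plate ctr [ 453.1 -246. ] size [55.8 55.8 56.3 59.2] ang [76.8 79.2 80.3 78.7]
plate ctr [ 452.9 -245.7] size [54.3 55.5 55.1 55.1] ang [78.7 78.8 79.1 79.7]
slot ctr [ 452.7 -245.7] size [22.5  8.9 22.6  9.2] ang [79.1 79.8 79.6 79.6]
slot ctr [ 452.7 -245.7] size [21.5  8.1 21.5  8. ] ang [79.3 77.1 79.8 77.3]
```

```bash
python3 go.py 452.3 -245.7 145 169.2; python3 -m inch '[[[2.5,-0.3,0,4],[5.2,-0.3,0,8.2],[5.2,-0.3,2,8.2],[5.2,-0.3,4,8.2],[5.2,-0.3,5.6,8.2],[5.2,-0.3,5.6,8.2],[5.2,-0.3,5.6,8.2],[5.2,-0.3,5.6,8.2]]]'; python3 go.py 452.3 -245.7 133 169.2
```

```text
pos [ 504.8 -246.   201.4] rpy deg [-1.8000e+02  1.0000e-02  1.7737e+02] q [ 0.9   0.65 -0.79  1.79  0.55  0.94  1.4 ] F [-0.2 -0.2 -0.5] [-0.03 -0.02  0.01] w 8.2 58.9 t 6.6167
rel cm [ 5.25 -0.21  5.64] turn 8.17
clock: 7.28
eef_pos: [453.3, -246.9, 146.1]
tool_rot: [3.142, 0.001, 2.952]
force: [0.3, -0.0, 0.4]
width: 8.3
gripper_force: 58.9
pos [ 453.3 -246.9  146.1] rpy deg [1.8000e+02 7.0000e-02 1.6914e+02] q [ 0.9   0.65 -0.7   1.96  0.61  0.75  1.22] F [ 0.3 -0.   0.4] [-0.01 -0.02  0.03] w 8.3 58.9 t 7.2833
rel cm [0.13 0.1  1.31] turn -0.06
```

```bash
python3 -m inch '[[[0.1,0.1,0.5,0],[0.1,0.1,0.9,0],[0.1,0.1,0.9,0],[0.1,0.1,0.9,0],[0.1,0.1,0.9,0],[0.1,0.1,0.9,0]]]'; python3 go.py 452.3 -245.7 125 169.2
python3 - <<'E'
from h import *
st=sensors.read_state()["eef_pos"];o=np.zeros((400,800,3),np.uint8)
for k,n in enumerate(("side","scene")):
    d=get_image(n);a=proj(cam(n),[[452.7,-245.7,100]])[0].astype(int);z=d[a[1]-40:a[1]+40,a[0]-40:a[0]+40];o[:,400*k:400*k+400]=cv2.resize(z,(400,400),interpolation=3)
cv2.imwrite("pics/c4.png",o)
E
```

```text
clock: 7.78
eef_pos: [451.9, -245.9, 136.5]
tool_rot: [-3.142, 0.0, 2.952]
force: [0.2, 0.8, -1.3]
width: 8.5
gripper_force: 58.9
pos [ 451.9 -245.9  136.5] rpy deg [-1.8000e+02  2.0000e-02  1.6912e+02] q [ 0.89  0.66 -0.69  1.97  0.62  0.73  1.21] F [ 0.2  0.8 -1.3] [-0.08  0.04 -0.06] w 8.5 58.9 t 7.7833
rel cm [-0.04  0.03  1.15] turn -0.08
```

View pics/c4.png

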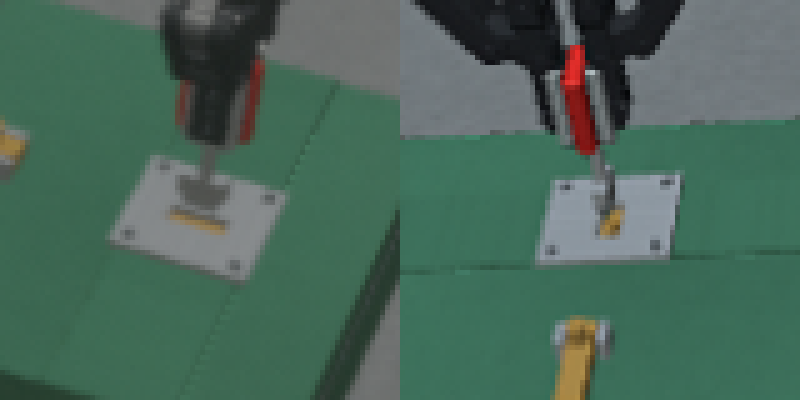

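The key hangs just above the slot, aligned in both views (side about (200,205), scene about (605,215)). I'll lower it in small steps and watch the force.

```bash
python3 -m inch '[[[0,0,0.4,0],[0,0,0.8,0],[0,0,1.2,0],[0,0,1.2,0],[0,0,1.2,0]]]'; python3 go.py 452.3 -245.7 115 169.2
```

```text
clock: 8.3
eef_pos: [451.5, -245.7, 123.9]
tool_rot: [3.141, -0.001, 2.952]
force: [0.4, 0.2, -0.3]
width: 8.4
gripper_force: 58.9
pos [ 451.5 -245.7  123.9] rpy deg [ 1.7998e+02 -5.0000e-02  1.6913e+02] q [ 0.88  0.68 -0.67  1.98  0.64  0.7   1.19] F [ 0.4  0.2 -0.3] [-0.01  0.04  0.  ] w 8.4 58.9 t 8.3
rel cm [-0.08  0.01  0.89] turn -0.07
```

```bash
python3 -m inch '[[[-0.1,0,0.4,0],[-0.1,0,0.8,0],[-0.1,0,1.2,0],[-0.1,0,1.2,0],[-0.1,0,1.2,0]]]'; python3 go.py 452.3 -245.7 101 169.2
```

```text
clock: 8.72
eef_pos: [452.6, -246.1, 112.2]
tool_rot: [-3.141, -0.0, 2.952]
force: [-0.2, -0.7, -1.0]
width: 8.4
gripper_force: 58.8
pos [ 452.6 -246.1  112.2] rpy deg [-1.7999e+02 -2.0000e-02  1.6912e+02] q [ 0.87  0.7  -0.65  1.99  0.66  0.68  1.17] F [-0.2 -0.7 -1. ] [0.02 0.14 0.  ] w 8.4 58.8 t 8.7167
rel cm [0.04 0.03 1.12] turn -0.08
```

```bash
python3 -m inch '[[[0,0,0.4,0],[0,0,0.7,0],[0,0,1.0,0],[0,0,1.2,0],[0,0,1.2,0]]]'; python3 go.py 452.3 -245.7 101 169.2
```

```text
clock: 9.13
eef_pos: [452.9, -246.0, 100.8]
tool_rot: [-3.141, 0.0, 2.952]
force: [-1.9, 0.8, 6.6]
width: 8.1
gripper_force: 60.4
pos [ 452.9 -246.   100.8] rpy deg [-179.96    0.    169.13] q [ 0.86  0.71 -0.63  2.    0.69  0.66  1.16] F [-1.9  0.8  6.6] [0.06 0.5  0.01] w 8.1 60.4 t 9.1333
rel cm [ 0.06  0.02 -0.02] turn -0.07
```

```bash
python3 -m inch '[[[0.05,0,0.15,0],[0.05,0,0.3,0],[0.05,0,0.3,0],[0.05,0,0.3,0]]]'; python3 go.py 452.3 -245.7 101 169.2
python3 - <<'E'
from h import *
o=np.zeros((400,800,3),np.uint8)
for k,n in enumerate(("side","scene")):
    d=get_image(n);c=cam(n);a=proj(c,[[452.7,-245.7,110]])[0].astype(int);z=d[a[1]-40:a[1]+40,a[0]-40:a[0]+40];o[:,400*k:400*k+400]=cv2.resize(z,(400,400),interpolation=3)
    print(n,((proj(c,[[452.7,-245.7,93],[452.7,-245.7,100],[452.7,-245.7,138]])-a+40)*5).round().tolist())
cv2.imwrite("pics/c5.png",o)
E
```

```text
clock: 9.47
eef_pos: [453.1, -246.0, 100.4]
tool_rot: [-3.139, 0.002, 2.952]
force: [-7.2, 2.4, 32.3]
width: 8.2
gripper_force: 64.2
pos [ 453.1 -246.   100.4] rpy deg [-1.7984e+02  1.1000e-01  1.6914e+02] q [ 0.85  0.71 -0.63  2.    0.69  0.65  1.15] F [-7.2  2.4 32.3] [0.6  1.66 0.  ] w 8.2 64.2 t 9.4667
rel cm [ 0.08  0.01 -0.06] turn -0.06
side [[197.0, 238.0], [199.0, 224.0], [212.0, 149.0]]
scene [[208.0, 234.0], [205.0, 221.0], [189.0, 150.0]]
```

View pics/c5.png

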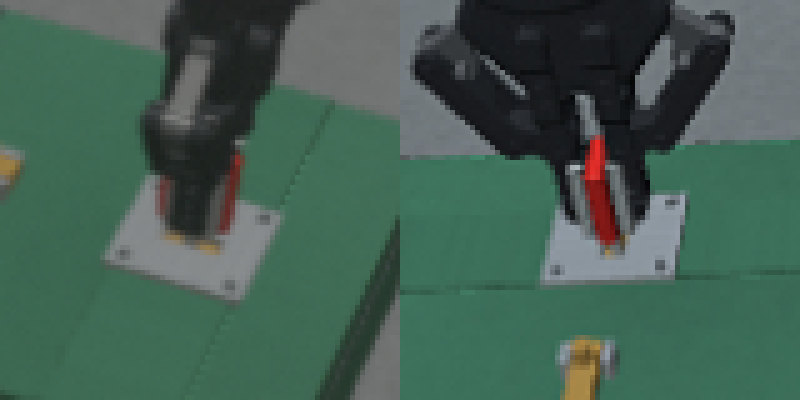

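The fit checks out. The head sits on the plate in both views, and at z = 100.4 the stop is rigid, where I expected about 100.9 for fully home. I'll ease the push and start the clockwise turn.

```bash
python3 -m inch '[[[0.08,0,-0.15,0],[0.08,0,-0.15,0],[0.08,0,-0.15,5],[0.08,0,-0.15,10],[0.08,0,-0.15,15],[0.08,0,-0.15,20],[0.08,0,-0.15,25],[0.08,0,-0.15,30]]]'; python3 go.py 452.3 -245.7 101 81.2
```

```text
clock: 10.23
eef_pos: [453.2, -246.1, 100.6]
tool_rot: [3.141, 0.004, 2.424]
force: [-1.2, -0.4, 15.9]
width: 8.2
gripper_force: 61.5
pos [ 453.2 -246.1  100.6] rpy deg [179.95   0.22 138.9 ] q [ 0.77  0.68 -0.49  2.    0.56  0.59  0.75] F [-1.2 -0.4 15.9] [0.13 0.31 0.08] w 8.2 61.5 t 10.2333
rel cm [ 0.09 -0.03 -0.04] turn 57.7
```

```bash
python3 -m inch '[[[0,0,0,5],[0,0,0,10],[0,0,0,15],[0,0,0,20],[0,0,0,25],[0,0,0,30],[0,0,0,30]]]'; python3 -m inch '[[[0,0,0,5],[0,0,0,10],[0,0,0,15],[0,0,0,20],[0,0,0,24],[0,0,0,27],[0,0,0,27],[0,0,0,27]]]'; python3 go.py 452.3 -245.7 101 81.2
```

```text
clock: 10.82
eef_pos: [453.2, -246.3, 100.6]
tool_rot: [3.139, 0.003, 1.901]
force: [-1.9, 0.1, 16.4]
width: 8.3
gripper_force: 61.4
clock: 11.48
eef_pos: [453.0, -246.4, 100.6]
tool_rot: [3.138, 0.002, 1.434]
force: [-1.6, 1.0, 16.1]
width: 8.3
gripper_force: 61.4
pos [ 453.  -246.4  100.6] rpy deg [1.7981e+02 1.0000e-01 8.2140e+01] q [ 0.59  0.64 -0.21  2.01  0.26  0.52  0.05] F [-1.6  1.  16.1] [ 0.14  0.48 -0.  ] w 8.3 61.4 t 11.4833
rel cm [ 0.06 -0.08 -0.04] turn 0.94
```

Run:
```python
from h import *
print([sensors.read_state()["torque"].round(3).tolist()])
o=np.zeros((600,800,3),np.uint8);n="scene";d=get_image(n);z0=cv2.imread("pics/scene0.png")
a=(195,250)
for k,im in enumerate((z0,d)):
    z=im[a[1]-60:a[1]+40,a[0]-65:a[0]+65];o[:308,400*k:400*k+400]=cv2.resize(z,(400,308),interpolation=3)
d=get_image("side");z0=cv2.imread("pics/side0.png");a=(375,145)
for k,im in enumerate((z0,d)):
    z=im[a[1]-45:a[1]+45,a[0]-60:a[0]+60];o[300:600,400*k:400*k+400]=cv2.resize(z,(400,300),interpolation=3)
cv2.imwrite("pics/c6.png",o)
```

```text
[[0.138, 0.48, -0.001]]
```

View pics/c6.png

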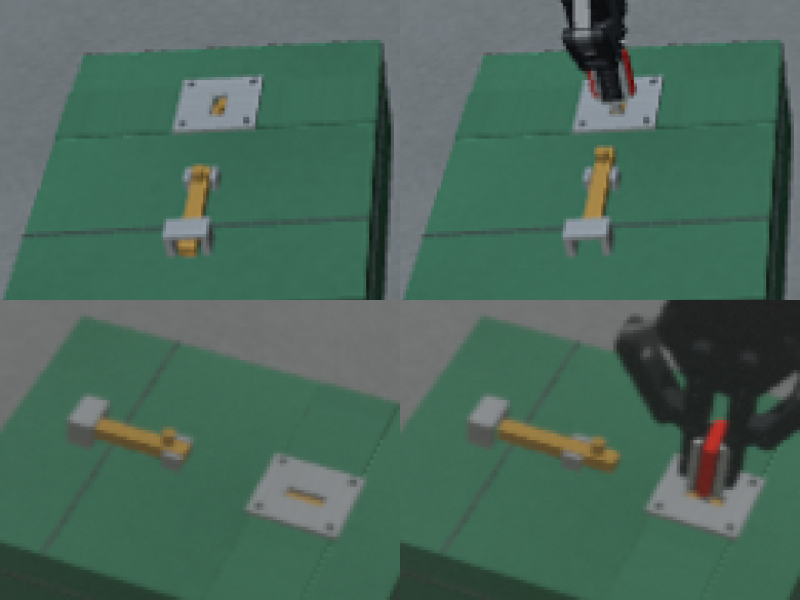

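The bolt has clearly drawn back in both views. In side its near end went from (190,452) to (618,462), and in scene from (200,165) to (604,148). I'll convert that to millimetres to judge the turn.

```bash
python3 - <<'E'
from h import *
d=get_image("side");cv2.imwrite("pics/d6.png",d);c=cam("side");cs=cam("scene");s=get_image("scene")
def yel(i,roi):
    x0,y0,x1,y1=roi;h=cv2.cvtColor(i,cv2.COLOR_BGR2HSV)[y0:y1,x0:x1]
    m=((h[...,0]>12)&(h[...,0]<30)&(h[...,1]>110)).astype(np.uint8)
    n,l,st,ce=cv2.connectedComponentsWithStats(m);k=1+np.argmax(st[1:,4]);return np.argwhere(l==k)[:,::-1]+[x0,y0]
ax=np.array([np.cos(np.radians(-10.8)),np.sin(np.radians(-10.8))])
for nm,cc,a,b,roi in(("side",c,cv2.imread("pics/side0.png"),d,(340,125,385,155)),("scene",cs,cv2.imread("pics/scene0.png"),s,(180,230,210,278))):
    v=[]
    for im in(a,b):
        P=np.array([onz(cc,u.astype(float),100)[:2] for u in yel(im,roi)]);q=P@ax;v.append(np.percentile(q,[2,98]));
    print(nm,np.round(v,1).tolist(),"near-end shift",(v[0]-v[1]).round(1))
E
python3 go.py 452.3 -245.7 101 81.2
```

```text
side [[570.9, 624.7], [551.4, 622.3]] near-end shift [19.5  2.4]
scene [[567.3, 611.4], [548.9, 611.3]] near-end shift [18.4  0.1]
pos [ 453.  -246.4  100.6] rpy deg [1.798e+02 9.000e-02 8.215e+01] q [ 0.59  0.64 -0.21  2.01  0.26  0.52  0.05] F [-1.6  0.6 16.9] [0.13 0.49 0.03] w 8.3 61.4 t 11.6833
rel cm [ 0.06 -0.08 -0.04] turn 0.95
```

```bash
python3 -m inch '[[[0,0,0,1],[0,0,0,2],[0,0,0,2],[0,0,0,2]]]'; python3 -c "
from cell import order;print(order.finish_job())"
```

```text
clock: 12.02
eef_pos: [452.9, -246.4, 100.6]
tool_rot: [3.138, 0.001, 1.399]
force: [-1.6, 0.9, 17.1]
width: 8.5
gripper_force: 61.4
the job is handed in; nothing more can be done
None
```

I handed the job in at 12 s with the red key pushed fully home, turned about 89° clockwise and still gripped. The bolt had drawn back about 19 of its 20 mm; the hand-in gave no verdict, and I did not re-measure the blue key, jar or chocolates.

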